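# Dock a gas meter under the sliding test head

## Robot

A 7-joint arm with a two-finger parallel gripper is mounted at the origin on the work surface. World frame = base frame: x ahead of the robot, y to its left, z up, the work surface at z = 0. Lengths are in m, angles in rad, forces in N, time in s.
With the tool pointing down it reaches from about 0.4 to 0.925 m from the base axis. Payload 5.6 kg.
Tool frame: the origin (TCP) lies at the very end of the fingers, on their centre line; the grasp point (between the pads) lies 19 mm behind it (grip_point_offset is the distance from the TCP to the grasp point, in m); z points along the fingers, y is the line along which they close (so a half turn about z gives the same grasp; the last joint's range is limited). The gripper opens to 85 mm and grips with 20 to 120 N. Pads are 22 mm wide; open, the fingers measure 114 mm over their backs; the gripper's body (76 mm by 85 mm) begins 54 mm behind the grasp point. The pads swing forward as they close: fully open they stand 13 mm farther back than shut.
Start: joints at [1.114, 0.468, -0.012, 1.603, 0.006, 1.071, -0.056], TCP at [0.261, -0.595, 0.231] pointing down, gripper open.
Joint ranges: [-2.53, 2.53], [-0.31, 2.02], [-1.57, 1.55], [0.28, 2.44], [-1.29, 4.43], [0.15, 1.84], [-2.92, 2.92]. Speed limits (rad/s): [2.57, 2.57, 3.14, 3.14, 3.14, 3.14, 3.14].

## Interface

Orientations are given as [roll, pitch, yaw] about the fixed x, y, z axes, in that order (R = Rz(yaw) Ry(pitch) Rx(roll)).
In Python, from cell import * gives the robot as it stands.
- The arm moves only by the shell command python3 -m creep 'ROWS' [FORCE]. ROWS is JSON, a list that holds one entry, the list of rows, each a list of 7 numbers: the finger opening in cm, from 0 to 8.54, then the shift along the tool's x, y, z in cm, then the turn, a rotation vector about the tool's x, y, z in rad. A call has 1 to 5 rows; each row is the pose to reach, as a shift and turn from the pose commanded when the call began, along the tool's axes at that moment; what a row does not reach only later rows make up. A row lasts 1/8 s, in which the tool goes at most 62.5 mm and 10.7 degrees, less where a joint would pass 70% of its speed; a pose out of reach is approached as far as the arm can. A call with a gripper value outside its range is refused whole. The fingers move at their own pace and stop on an object; FORCE is the grip in N (left out, the last holds). Time passes only in rows, so rows that repeat a pose let the fingers close. It gives the time, the measured TCP pose, the force, the opening and the grip force at its end, in the units of the state.
- state(): the state, without advancing time (a new reading comes with each control period).
- get_image(name): name is "scene" or "top" or "wrist"; returns the picture (480x640x3 uint8, blue, green, red); there is no depth.
- get_calibration(name): a dict with "intrinsics" (3x3 intrinsics, pixels), "T" (4x4, takes a point from camera to world coordinates). Camera axes: x right, y down, z forward; pixel columns grow to the right and rows downward; lengths in m; the calibration is good to about 2 mm. A picture is of the moment at which its call begins: read the wrist's pose just before it. get_calibration takes no time and is no camera call; for the wrist camera it gives the pose at the moment of the call.
- sign_off(): hands the job in; it is judged then, once.
The state is a dict: "t": time; "joints": joint angles; "qvel": joint speeds; "joint_efforts": joint torques, N m; "tcp_pos": TCP position; "orientation": TCP orientation; "wrist_force": force on the tool from outside, world axes, zero at the start; "ft_torque": the same for the moment, N m; "gripper_width": opening from 0.0 (shut) to 1.0 (fully open); "grasp_force": force on a finger pad.
Only numpy, scipy, OpenCV 4.12 (cv2) and the standard library are available. Lean on these libraries where they do the work, as an engineer would, in place of code of your own. Each camera call takes 0.05 s, during which the arm holds its last target. There are 200 camera calls.

## Task

Get the orange gas meter ready and start its test: first put the blue battery pack that blocks the slide of the test dock into the green basket, then slide the head by its yellow grip fully open to its end stop, and lay the orange meter flat, screen up, in the cradle with its black nose towards the head. Then slide the head fully home over the nose to its other end stop, and only after that press the green button all the way down. Leave the head home, and leave the white meter and the other things on the bench where they are.

Things in the scene. Friction and masses are not known exactly. Their poses are not given: they have to be found in the camera images.
- dock: Test dock, fixed aluminium base 150 (x) x 350 (y) x 20 mm high, from y -180 to +170 mm about its origin on the underside. Its deck is 20 mm above the bench. On the -y half is the meter cradle, on the +y half the rails of the sliding grey head, beside the head the green button. Yaw up to 0.3 rad either way.
- cradle (a point): Centre of the cradle floor, on the deck at dock (0, -100, 20) mm. The meter lies here along the dock's y axis, nose to +y. Black lugs 9 mm high stand 5 mm clear of its sides and 4 mm of its ends; those at its long sides only within 20 mm of its ends, so the middle is open for fingers. The deck reaches 75 mm either way along x.
- head (a joint): Position of the grey sliding head along the dock's +y, m: 0 = fully home (its hood, underside 35 mm above the deck, covers the last 25 mm of a meter in the cradle), 0.070 = fully open end stop (hood 45 mm clear of the meter). Starts 0.010 to 0.030, in the way of the meter. About 3 N of friction; stays where it is left.
- head_grip (a point): Top centre of the yellow grip bar on the head, 93 mm above the bench; moves with the head, at dock (0, 0) when the head is at 0. The bar is 40 mm along the dock's x, 14 mm along its y (the way it slides), 30 mm tall. Below it is the grey head, top 63 mm above the bench, 62 mm wide in x, from 65 mm on the -y side to 20 mm on the +y side of the bar.
- start (a joint): Travel of the green push button, m: 0 = up, 0.006 = fully down, which takes 5 N; springs back.
- start_top (a point): Centre of the top of the green button, 26 mm across, at dock (-53, 10) mm, on the robot's side of the head; 42 mm above the bench when up; moves with the button. Pressed straight down.
- meter: Orange hand-held gas meter, 120 (x) x 54 (y) x 30 mm high, 0.2 to 0.4 kg, lying flat on the bench, blue screen up; the origin is the centre of its underside. Its +x end is the black nose. Grasp it across its y.
- meter_nose (a point): Middle of the orange meter's black nose face, 60 mm along its +x from the origin, 15 mm above its underside.
- white_meter: White meter of the same shape and size as the orange one; it is not to be moved. The two may swap places.
- battery: Blue battery pack with a black top, 90 (x) x 44 (y) x 26 mm high, about 0.2 kg, origin at the centre of its underside. Lies on the dock's deck on the rails behind the head (+y side), its long x axis about along the dock's y axis, in the way of opening the head.
- basket: Green open basket fixed to the bench, outside 190 (x) x 140 (y) x 50 mm high, walls and floor 5 mm, origin at the centre of its underside.
- screwdriver: Bystander: screwdriver with a red handle, 170 mm, lying to the right of the two meters.
- jar: Bystander: amber jar, 64 mm across, 85 mm high, beyond the dock.
- mug: Bystander: blue mug, 80 mm across, 92 mm high, left of the dock.
- tape: Bystander: yellow ring of tape, 84 mm across, 20 mm high, left of the dock.
- pliers: Bystander: pliers with blue handles, 125 mm long, 13 mm high, beyond the meters.

How it is judged:
By the outcome, as a careful person would: the job done as asked, in the order asked, and still so for the second after the job is handed in, with the robot touching nothing.
It also fails if it takes over 72 s, if anything falls off the work surface, if the arm or the gripper's body presses on something with over 40 N, if the wrist force passes 120 N, or if a joint passes its speed limit or range.

## Working session

There is one attempt and no reset: what is moved stays moved. The work goes in short steps, Python scripts to look and compute and a shell command to move; the robot and the scene stay as the last step left them, time stands still between calls to the robot, and variables do not carry over. Pictures are saved under pics/ and viewed, at most 10 in all, crops included, and the job is handed in when it is done.

```bash
ls; mkdir -p pics
python3 - <<'E'
from cell import *
import cv2
s=state();print(s)
for n in("top","scene"):
    cv2.imwrite(f"pics/{n}0.png",get_image(n)); c=get_calibration(n);print(n,c)
E
```

```text
pics
{'t': 0.0, 'joints': array([ 1.11400077,  0.46839423, -0.01161594,  1.60362955,  0.00600517,
        1.07138757, -0.05627644]), 'qvel': array([-8.01229464e-04,  4.49810597e-04, -8.62764851e-04,  2.35389391e-05,
       -1.21752165e-03,  2.01618480e-03,  1.36544720e-03]), 'joint_efforts': array([ 8.59226384e-04, -5.32376361e+01,  2.25172460e-02, -2.51297897e+01,
        1.15131019e-02,  7.79109512e-03, -1.31692528e-05]), 'tcp_pos': array([ 0.26107558, -0.59465448,  0.23032481]), 'orientation': array([-3.13981276e+00,  1.22922754e-04,  4.13769481e-01]), 'wrist_force': array([ 0.66293434, -0.0129763 , -0.12372787]), 'ft_torque': array([ 0.01313214, -0.03773764, -0.01610174]), 'grasp_force': 0.0, 'gripper_width': 0.9987569874105727}
top {'intrinsics': array([[444.70611696,   0.        , 322.79539166],
       [  0.        , 444.70611696, 237.89689158],
       [  0.        ,   0.        ,   1.        ]]), 'T': array([[ 0.02656823, -0.99310346,  0.1141913 ,  0.4644319 ],
       [-0.99964605, -0.02623638,  0.00440823,  0.04755565],
       [-0.00138186, -0.114268  , -0.993449  ,  1.08613046],
       [ 0.        ,  0.        ,  0.        ,  1.        ]])}
scene {'intrinsics': array([[457.44234101,   0.        , 314.65770154],
       [  0.        , 457.44234101, 234.9278085 ],
       [  0.        ,   0.        ,   1.        ]]), 'T': array([[-0.6652314 ,  0.53382781, -0.52201058,  1.25361005],
       [ 0.74655217,  0.46501588, -0.47583621,  0.63171134],
       [-0.01127139, -0.70624932, -0.70787348,  0.9843275 ],
       [ 0.        ,  0.        ,  0.        ,  1.        ]])}
```

```bash
python3 -c "
import cv2
i=cv2.imread('pics/top0.png');cv2.imwrite('pics/top0b.png',cv2.resize(i,(800,600),interpolation=cv2.INTER_CUBIC))"
```

```text
(no output)
```

View pics/top0.png

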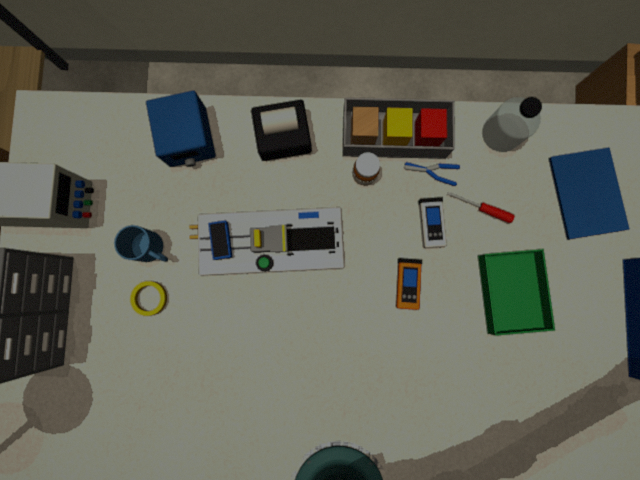

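The top view shows the dock at (200–344, 208–275), battery near (220,240), grip (257,239), button (264,263), orange meter (409,284), white (432,222), basket (516,292). The battery seems to lie across the rails, so I'll enlarge that area.

```bash
python3 -c "
import cv2
i=cv2.imread('pics/top0.png')
a=cv2.resize(i[195:285,190:350],None,fx=5,fy=5,interpolation=cv2.INTER_CUBIC)
cv2.imwrite('pics/c1.png',a)
b=cv2.resize(i[240:340,390:560],(782,460),interpolation=cv2.INTER_CUBIC)
cv2.imwrite('pics/c2.png',b)"
```

```text
(no output)
```

View pics/c1.png

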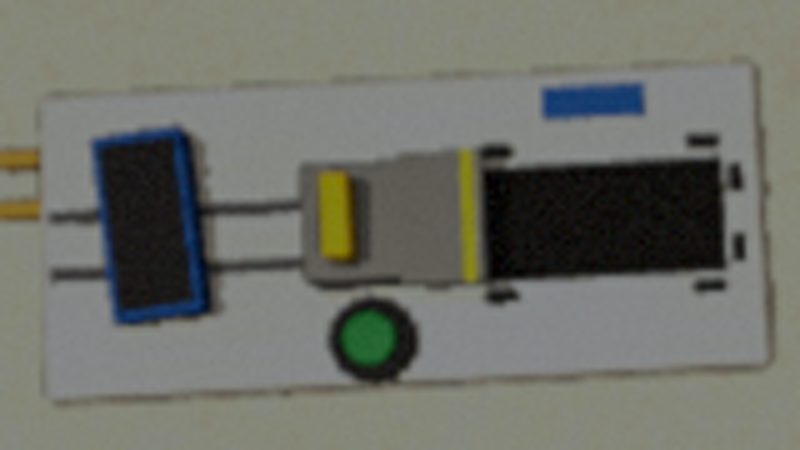

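View pics/c2.png

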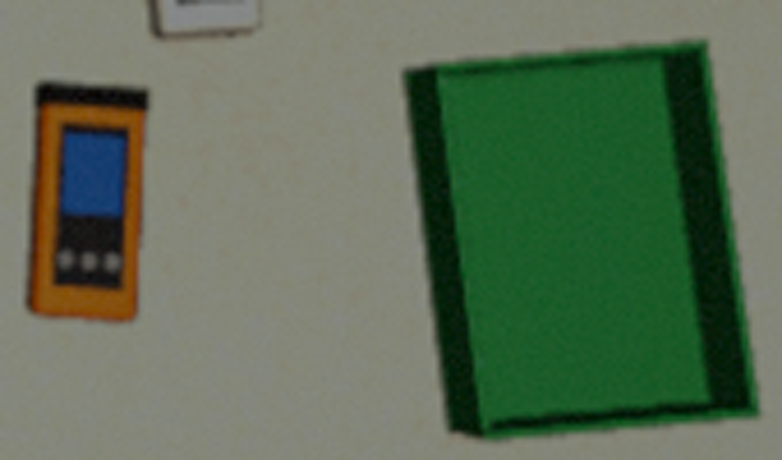

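The battery lies across the rails: its black top is centred at crop (145,224). The dock deck corners are at crop (42,97), (755,62), (772,365) and (45,398). The orange meter's nose faces image-up (+x).

```bash
cat > h.py <<'E'
from cell import *
import numpy as np, cv2
def world(n,pts,z,cal=None):
    c=cal or get_calibration(n);K=c["intrinsics"];T=c["T"];out=[]
    for (u,v),zz in zip(pts,np.broadcast_to(z,len(pts))):
        d=T[:3,:3]@np.linalg.solve(K,[u,v,1]);out.append(T[:3,3]+d*(zz-T[2,3])/d[2])
    return np.array(out)
def pix(cal,P):
    T=np.linalg.inv(cal["T"]);p=(T[:3,:3]@np.atleast_2d(P).T).T+T[:3,3];q=(cal["intrinsics"]@p.T).T
    return q[:,:2]/q[:,2:]
def R(rpy):
    from scipy.spatial.transform import Rotation as r
    return r.from_euler('xyz',rpy)
def rel(target,yaw):
    """shift (cm, tool axes) and turn about tool z for a straight-down TCP at target, tool-yaw yaw"""
    s=state();r=R(s["orientation"]);p=s["tcp_pos"]
    from scipy.spatial.transform import Rotation as Q
    q=Q.from_euler('xyz',[np.pi,0,yaw])
    print("shift",np.round(r.inv().apply(np.array(target)-p)*100,2),"turn",np.round((r.inv()*q).as_rotvec(),3),"from",p.round(4),s["orientation"].round(3))
E
python3 - <<'E'
from h import *
f=lambda L,s,o:[(o[0]+(x+.5)/s-.5,o[1]+(y+.5)/s-.5) for x,y in L]
np.set_printoptions(precision=4,suppress=True)
A=lambda L,z:world("top",f(L,5,(190,195)),z)
B=lambda L,z:world("top",f(L,4.6,(390,240)),z)
D=A([(42,97),(755,62),(772,365),(45,398)],.02);print("dock",D)
print("grip",A([(320,170),(350,170),(354,258),(324,260)],.093))
print("button",A([(369,337)],.042))
print("bat",A([(103,142),(171,134),(189,304),(116,315)],.046))
print("meter",B([(40,85),(148,90),(135,320),(32,312)],[.03]))
print("bask",B([(405,70),(708,42),(758,412),(450,432)],.05))
m=D.mean(0);u=(D[0]+D[3]-D[1]-D[2]);yaw=np.arctan2(-u[0],u[1]);print(m,yaw)
o=m[:2]-np.array([-np.sin(yaw),np.cos(yaw)])*-.005;print("dock origin",o, yaw)
r=np.array([[np.cos(yaw),-np.sin(yaw)],[np.sin(yaw),np.cos(yaw)]])
for q in [(0,-.1),(-.053,.01),(0,0)]:print(q,o+r@q)
E
```

```text
dock [[ 0.6374  0.3569  0.02  ]
 [ 0.6637  0.011   0.02  ]
 [ 0.5167 -0.0004  0.02  ]
 [ 0.4918  0.3469  0.02  ]]
grip [[0.5956 0.2084 0.093 ]
 [0.5959 0.1949 0.093 ]
 [0.5561 0.1914 0.093 ]
 [0.5549 0.2048 0.093 ]]
button [[0.5238 0.1902 0.042 ]]
bat [[0.6124 0.3192 0.046 ]
 [0.6171 0.2873 0.046 ]
 [0.5368 0.2746 0.046 ]
 [0.5307 0.3086 0.046 ]]
meter [[ 0.5423 -0.1285  0.03  ]
 [ 0.5412 -0.1843  0.03  ]
 [ 0.4235 -0.1778  0.03  ]
 [ 0.4261 -0.1253  0.03  ]]
bask [[ 0.5533 -0.3102  0.05  ]
 [ 0.5717 -0.4642  0.05  ]
 [ 0.3872 -0.4835  0.05  ]
 [ 0.3734 -0.3302  0.05  ]]
[0.5774 0.1786 0.02  ] 0.07393825554114179
dock origin [0.577  0.1836] 0.07393825554114179
(0, -0.1) [0.5844 0.0839]
(-0.053, 0.01) [0.5234 0.1896]
(0, 0) [0.577  0.1836]
```

Measurements agree with the known sizes: the dock origin is (0.577, 0.184) with yaw 0.074 and the head is at about 0.016. Next I'll work out the move to above the battery.

```bash
python3 -c "
from h import *
rel([.5743,.2974,.20],.143)"
```

```text
shift [ 64.54 -69.09   3.15] turn [-0.002  0.     0.271] from [ 0.2611 -0.5947  0.2304] [-3.14   0.     0.414]
```

```bash
python3 -m creep '[[[8.5,64.5,-69.1,0,0,0,0.27],[8.5,64.5,-69.1,0,0,0,0.27],[8.5,64.5,-69.1,0,0,0,0.27],[8.5,64.5,-69.1,0,0,0,0.27],[8.5,64.5,-69.1,0,0,0,0.27]]]'; python3 -c "
from h import *
rel([.5743,.2974,.20],.143)"
```

```text
t: 0.72
tcp_pos: [0.365, -0.2982, 0.2312]
orientation: [3.142, 0.0, 0.144]
wrist_force: [-0.4, -0.4, 0.4]
gripper_width: 0.996
grasp_force: 0.0
shift [ 29.24 -55.95   3.11] turn [0.    0.    0.001] from [ 0.365  -0.2982  0.2312] [3.142 0.    0.144]
```

```bash
python3 -m creep '[[[8.5,29.2,-56,3,0,0,0],[8.5,29.2,-56,3,0,0,0],[8.5,29.2,-56,3,0,0,0],[8.5,29.2,-56,3,0,0,0],[8.5,29.2,-56,3,0,0,0]]]';python3 -c "
from h import *
rel([.5743,.2974,.20],.143)"
```

```text
t: 1.35
tcp_pos: [0.4682, -0.0039, 0.2164]
orientation: [3.141, -0.0, 0.143]
wrist_force: [1.3, -0.1, -0.0]
gripper_width: 0.994
grasp_force: 0.0
shift [ 14.81 -28.31   1.63] turn [ 0. -0.  0.] from [ 0.4682 -0.0039  0.2164] [ 3.141 -0.     0.143]
```

```bash
python3 -m creep '[[[8.5,14.8,-28.3,1.6,0,0,0],[8.5,14.8,-28.3,1.6,0,0,0],[8.5,14.8,-28.3,1.6,0,0,0],[8.5,14.8,-28.3,1.6,0,0,0],[8.5,14.8,-28.3,1.6,0,0,0]]]'; python3 -m creep '[[[8.5,0,0,0,0,0,0],[8.5,0,0,0,0,0,0]]]';python3 - <<'E'
from h import *
rel([.5743,.2974,.10],.143)
s=state();c=get_calibration("wrist");i=get_image("wrist")
cv2.imwrite("pics/w1.png",i)
print(c["T"].round(3),pix(c,[[.5743,.2974,.046]]))
E
```

```text
t: 1.98
tcp_pos: [0.5719, 0.2903, 0.2002]
orientation: [3.141, 0.001, 0.143]
wrist_force: [0.8, 1.0, -0.9]
gripper_width: 0.991
grasp_force: 0.0
t: 2.22
tcp_pos: [0.571, 0.2883, 0.1998]
orientation: [3.14, 0.002, 0.144]
wrist_force: [0.6, -0.9, 0.0]
gripper_width: 0.996
grasp_force: 0.0
shift [ 0.47 -0.87  9.98] turn [0.001 0.002 0.001] from [0.571  0.2883 0.1998] [3.14e+00 2.00e-03 1.44e-01]
[[ 0.144 -0.946 -0.292  0.645]
 [-0.99  -0.137 -0.044  0.3  ]
 [ 0.002  0.295 -0.956  0.343]
 [ 0.     0.     0.     1.   ]] [[303.98849107 215.07124297]]
```

View pics/w1.png

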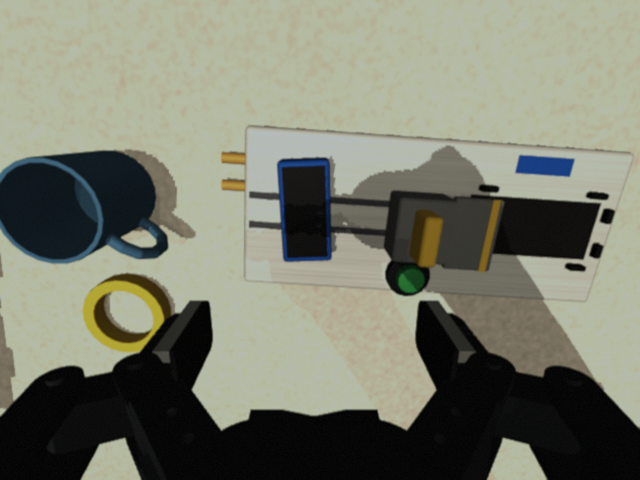

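The wrist view shows the battery centred at about (306,210) against a predicted (304,215), so it agrees within 3 mm. I'll descend and grasp.

```bash
python3 -m creep '[[[7,0.6,-0.9,5,0,0,0],[7,0.6,-0.9,10,0,0,0],[7,0.6,-0.9,14,0,0,0],[7,0.6,-0.9,16.5,0,0,0],[7,0.6,-0.9,17.5,0,0,0]]]'; python3 -m creep '[[[7,0,0,0,0,0,0],[7,0,0,0,0,0,0]]]';python3 - <<'E'
from h import *
rel([.5758,.2974,.024],.143)
E
```

```text
t: 2.9
tcp_pos: [0.5758, 0.296, 0.0245]
orientation: [3.14, 0.002, 0.141]
wrist_force: [0.4, 0.2, 0.5]
gripper_width: 0.818
grasp_force: 0.0
t: 3.15
tcp_pos: [0.5771, 0.2986, 0.0274]
orientation: [-3.141, -0.002, 0.143]
wrist_force: [-0.6, -0.4, 1.2]
gripper_width: 0.82
grasp_force: 0.0
shift [-0.15  0.1   0.34] turn [-0.001 -0.002  0.   ] from [0.5771 0.2986 0.0274] [-3.141e+00 -2.000e-03  1.430e-01]
```

```bash
python3 -m creep '[[[2,0,0,0,0,0,0],[2,0,0,0,0,0,0],[2,0,0,0,0,0,0],[2,0,0,0,0,0,0],[2,0,0,0,0,0,0]]]' 50;  python3 -m creep '[[[2,0,0,-3,0,0,0],[2,0,0,-7,0,0,0],[2,0,0,-10,0,0,0],[2,0,0,-10,0,0,0]]]'
python3 - <<'E'
from h import *
rel([.4714,-.397,.13],.11)
E
```

```text
t: 3.78
tcp_pos: [0.5769, 0.2988, 0.0272]
orientation: [-3.141, -0.002, 0.144]
wrist_force: [-0.9, -1.0, 6.4]
gripper_width: 0.5
grasp_force: 52.2
t: 4.28
tcp_pos: [0.5774, 0.2995, 0.1282]
orientation: [-3.14, -0.005, 0.144]
wrist_force: [0.1, -0.4, -2.9]
gripper_width: 0.502
grasp_force: 51.6
shift [-20.46  67.41  -0.38] turn [-0.002 -0.005  0.034] from [0.5774 0.2995 0.1282] [-3.14  -0.005  0.144]
```

```bash
python3 -m creep '[[[2,-20.4,67.4,-4,0,0,-0.03],[2,-20.4,67.4,-4,0,0,-0.03],[2,-20.4,67.4,-4,0,0,-0.03],[2,-20.4,67.4,-4,0,0,-0.03],[2,-20.4,67.4,-4,0,0,-0.03]]]';  python3 -c "
from h import *
rel([.4714,-.397,.15],.11)"
```

```text
t: 4.9
tcp_pos: [0.5278, -0.0121, 0.1421]
orientation: [-3.141, 0.002, 0.174]
wrist_force: [1.6, -1.0, -2.0]
gripper_width: 0.506
grasp_force: 51.6
shift [-12.21  36.94  -0.78] turn [-0.     0.002  0.064] from [ 0.5278 -0.0121  0.1421] [-3.141e+00  2.000e-03  1.740e-01]
```

```bash
python3 -m creep '[[[2,-11.2,37,0,0,0,0],[2,-11.2,37,0,0,0,0],[2,-11.2,37,0,0,0,0],[2,-11.2,37,0,0,0,0],[2,-11.2,37,0,0,0,0]]]';  python3 -c "
from h import *
rel([.4714,-.397,.15],.11)"
```

```text
t: 5.52
tcp_pos: [0.4905, -0.3217, 0.1419]
orientation: [-3.14, 0.002, 0.174]
wrist_force: [0.2, 0.6, -2.3]
gripper_width: 0.504
grasp_force: 51.6
shift [-3.18  7.09 -0.82] turn [-0.002  0.002  0.064] from [ 0.4905 -0.3217  0.1419] [-3.14e+00  2.00e-03  1.74e-01]
```

```bash
python3 -m creep '[[[2,-2.9,6.6,0,0,0,0.064],[2,-2.9,6.6,0,0,0,0.064],[2,-2.9,6.6,0,0,0,0.064],[2,-2.9,6.6,0,0,0,0.064]]]';  python3 - <<'E'
from h import *
rel([.4714,-.397,.02],.11)
c=get_calibration("wrist");i=get_image("wrist")
cv2.imwrite("pics/w2.png",i)
E
```

```text
t: 6.02
tcp_pos: [0.4754, -0.3877, 0.1428]
orientation: [-3.14, 0.0, 0.113]
wrist_force: [-0.3, 0.7, -1.6]
gripper_width: 0.504
grasp_force: 51.7
shift [-0.5   0.9  12.27] turn [-0.002  0.     0.003] from [ 0.4754 -0.3877  0.1428] [-3.14   0.     0.113]
```

View pics/w2.png

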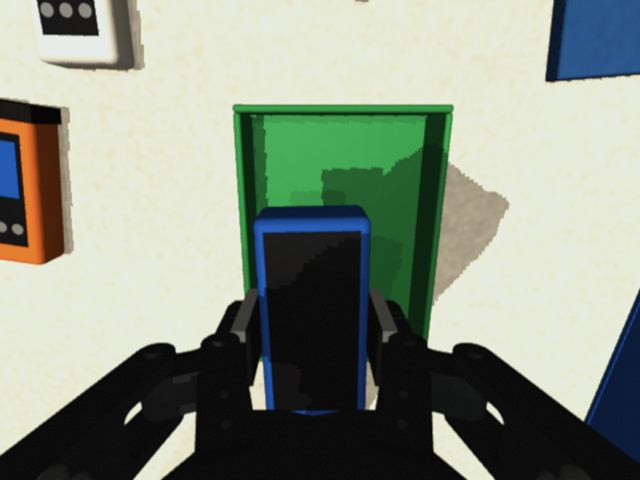

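The basket's far rim corners are at (235,108) and (452,108), and the battery is centred near column 313. I'll compute the basket centre from those.

Run:
```python
from h import *
p=world("wrist",[(235,108),(452,108)],.05);print(p)
d=p[1]-p[0];print(np.linalg.norm(d));m=p.mean(0);y=np.arctan2(d[0],-d[1])
print("yaw",y,"centre",m-np.array([np.cos(y),np.sin(y),0])*.095)
```

```text
[[ 0.55753005 -0.32805375  0.05      ]
 [ 0.57297079 -0.4638474   0.05      ]]
0.13666868696048512
yaw 0.11322105596552827 centre [ 0.47085867 -0.40668361  0.05      ]
```

```bash
python3 -m creep '[[[2,-0.6,1.8,0,0,0,0],[2,-0.6,1.8,5,0,0,0],[2,-0.6,1.8,9,0,0,0],[2,-0.6,1.8,11.5,0,0,0],[2,-0.6,1.8,12.3,0,0,0]]]'; python3 -m creep '[[[2,0,0,0,0,0,0],[6,0,0,0,0,0,0],[6,0,0,0,0,0,0],[6,0,0,0,0,0,0]]]';python3 -m creep '[[[6,0,0,-4,0,0,0],[6,0,0,-9,0,0,0],[6,0,0,-14,0,0,0],[6,0,0,-16,0,0,0]]]'
python3 - <<'E'
from h import *
cv2.imwrite("pics/w3.png",get_image("wrist"))
rel([.4833,-.154,.12],-.042)
E
```

```text
t: 6.7
tcp_pos: [0.4698, -0.4089, 0.0188]
orientation: [-3.14, 0.002, 0.11]
wrist_force: [-0.1, 0.7, -1.1]
gripper_width: 0.502
grasp_force: 51.7
t: 7.2
tcp_pos: [0.4713, -0.4092, 0.0215]
orientation: [3.14, -0.001, 0.11]
wrist_force: [0.6, 0.3, -0.3]
gripper_width: 0.704
grasp_force: 0.0
t: 7.7
tcp_pos: [0.4722, -0.4097, 0.1845]
orientation: [3.137, -0.004, 0.11]
wrist_force: [-0.5, -0.2, 0.0]
gripper_width: 0.701
grasp_force: 0.0
shift [  3.84 -25.38   6.45] turn [ 0.005 -0.005  0.152] from [ 0.4726 -0.4101  0.1857] [ 3.136 -0.005  0.11 ]
```

View pics/w3.png

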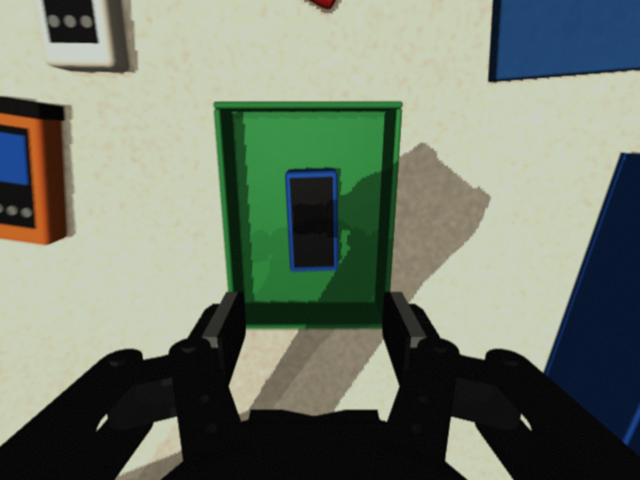

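The battery lies flat in the basket at about (313,220). Next is the head grip.

```bash
python3 -c "
from h import *
rel([.5756,.200,.15],.074)"
```

```text
shift [ 16.9  -59.54   3.32] turn [ 0.005 -0.005  0.036] from [ 0.4726 -0.4101  0.1857] [ 3.136 -0.005  0.11 ]
```

```bash
python3 -m creep '[[[6,16.9,-59.5,1,0,0,0.036],[6,16.9,-59.5,1,0,0,0.036],[6,16.9,-59.5,1,0,0,0.036],[6,16.9,-59.5,1,0,0,0.036],[6,16.9,-59.5,1,0,0,0.036]]]';  python3 -c "
from h import *
rel([.5756,.200,.15],.074)"
```

```text
t: 8.38
tcp_pos: [0.522, -0.0987, 0.1742]
orientation: [-3.141, 0.002, 0.074]
wrist_force: [1.7, 1.1, 0.8]
gripper_width: 0.705
grasp_force: 0.0
shift [  7.54 -29.39   2.42] turn [-0.     0.002 -0.   ] from [ 0.522  -0.0987  0.1742] [-3.141e+00  2.000e-03  7.400e-02]
```

```bash
python3 -m creep '[[[6,8.4,-29.8,2,0,0,0],[6,8.4,-29.8,2,0,0,0],[6,8.4,-29.8,2,0,0,0],[6,8.4,-29.8,2,0,0,0],[6,8.4,-29.8,2,0,0,0]]]';python3 -m creep '[[[6,0,0,0,0,0,0]]]';  python3 -c "
from h import *
rel([.5756,.200,.15],.074)"
```

```text
t: 9.0
tcp_pos: [0.584, 0.2044, 0.1538]
orientation: [3.141, 0.002, 0.074]
wrist_force: [0.3, -0.6, 0.1]
gripper_width: 0.701
grasp_force: 0.0
t: 9.12
tcp_pos: [0.5826, 0.2094, 0.1537]
orientation: [-3.138, 0.003, 0.083]
wrist_force: [-1.1, -0.7, 0.2]
gripper_width: 0.7
grasp_force: 0.0
shift [-0.77  0.88  0.37] turn [-0.003  0.003  0.009] from [0.5826 0.2094 0.1537] [-3.138e+00  3.000e-03  8.300e-02]
```

```bash
python3 -m creep '[[[6,-0.7,0.9,0,0,0,0],[6,-0.7,0.9,0,0,0,0],[6,-0.7,0.9,0,0,0,0]]]'
python3 - <<'E'
from h import *
rel([.5756,.200,.068],.074)
c=get_calibration("wrist");i=get_image("wrist");cv2.imwrite("pics/w4.png",i)
for dy in (.01,.016,.02,.03):
    yaw=.074;print(dy,pix(c,[[.577-np.sin(yaw)*dy,.1836+np.cos(yaw)*dy,.093]]))
E
```

```text
t: 9.5
tcp_pos: [0.5785, 0.1913, 0.1556]
orientation: [3.141, -0.0, 0.071]
wrist_force: [0.5, -0.1, 0.2]
gripper_width: 0.7
grasp_force: 0.0
shift [-0.23 -0.9   8.76] turn [ 0.001 -0.    -0.003] from [0.5785 0.1913 0.1556] [ 3.141 -0.     0.071]
0.01 [[310.19885554 259.38981182]]
0.016 [[300.55705386 259.42039308]]
0.02 [[294.12909926 259.44078087]]
0.03 [[278.05890886 259.4917513 ]]
```

View pics/w4.png

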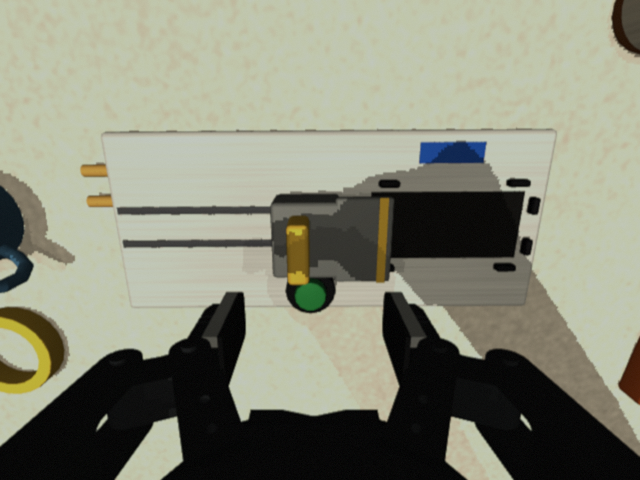

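The grip bar top is centred near (298,256), which puts the head at about 0.017 and agrees with the earlier reading. I'll descend onto it.

```bash
python3 -m creep '[[[6,-0.2,-0.9,3,0,0,0],[6,-0.2,-0.9,4,0,0,0],[6,-0.2,-0.9,4,0,0,0],[6,-0.2,-0.9,4,0,0,0]]]'; python3 -c "
from h import *
rel([.5756,.201,.068],.074)"
```

```text
t: 10.05
tcp_pos: [0.5763, 0.2019, 0.1163]
orientation: [-3.141, -0.001, 0.073]
wrist_force: [0.5, 0.1, -1.0]
gripper_width: 0.704
grasp_force: 0.0
shift [-0.08  0.09  4.83] turn [-0.    -0.001 -0.001] from [0.5763 0.2019 0.1163] [-3.141e+00 -1.000e-03  7.300e-02]
```

```bash
python3 -m creep '[[[6,-0.1,0.1,3,0,0,0],[6,-0.1,0.1,4.6,0,0,0],[0.5,-0.1,0.1,4.6,0,0,0],[0.5,-0.1,0.1,4.6,0,0,0],[0.5,-0.1,0.1,4.6,0,0,0]]]' 60; python3 -m creep '[[[0.5,0,0,0,0,0,0],[0.5,0,0,0,0,0,0],[0.5,0,0,0,0,0,0]]]'; python3 -c "
from h import *
rel([.577-.0703*.074,.1836+.0703,.068],.074)"
```

```text
t: 10.68
tcp_pos: [0.5754, 0.2014, 0.0707]
orientation: [-3.141, -0.002, 0.074]
wrist_force: [-0.3, -0.1, 1.6]
gripper_width: 0.148
grasp_force: 59.8
t: 11.05
tcp_pos: [0.5754, 0.2013, 0.0706]
orientation: [-3.141, -0.002, 0.074]
wrist_force: [-0.4, 0.2, 6.0]
gripper_width: 0.15
grasp_force: 60.4
shift [ 0.03 -5.27  0.27] turn [-0.    -0.002 -0.   ] from [0.5754 0.2013 0.0706] [-3.141e+00 -2.000e-03  7.400e-02]
```

```bash
python3 -m creep '[[[0.5,0,-1.2,0,0,0,0],[0.5,0,-2.5,0,0,0,0],[0.5,0,-3.8,0,0,0,0],[0.5,0,-4.8,0,0,0,0],[0.5,0,-4.8,0,0,0,0]]]'; python3 -m creep '[[[0.5,0,-0.3,0,0,0,0],[0.5,0,-0.6,0,0,0,0],[0.5,0,-0.6,0,0,0,0]]]';python3 -m creep '[[[0.5,0,-0.2,0,0,0,0],[0.5,0,-0.4,0,0,0,0],[0.5,0,-0.4,0,0,0,0]]]'
```

```text
t: 11.68
tcp_pos: [0.5716, 0.2501, 0.0706]
orientation: [-3.14, -0.002, 0.075]
wrist_force: [-0.9, 1.1, 5.8]
gripper_width: 0.151
grasp_force: 60.6
t: 12.05
tcp_pos: [0.5713, 0.2542, 0.0707]
orientation: [3.14, -0.001, 0.074]
wrist_force: [-0.8, -2.3, 8.6]
gripper_width: 0.152
grasp_force: 60.9
t: 12.42
tcp_pos: [0.5713, 0.2543, 0.0706]
orientation: [3.135, 0.0, 0.071]
wrist_force: [-3.4, -11.6, 12.5]
gripper_width: 0.151
grasp_force: 61.6
```

The head is at its end stop: 11.6 N with no further motion. Releasing and going to the meter.

```bash
python3 -m creep '[[[0.5,0,0.5,0,0,0,0],[3,0,0.5,0,0,0,0],[3,0,0.5,0,0,0,0],[3,0,0.5,-3,0,0,0],[3,0,0.5,-8,0,0,0]]]';python3 -c "
from h import *
rel([.4833,-.154,.15],-.042)"
```

```text
t: 13.05
tcp_pos: [0.5693, 0.2533, 0.1481]
orientation: [3.14, 0.005, 0.074]
wrist_force: [-0.1, 0.3, 0.2]
gripper_width: 0.356
grasp_force: 0.0
shift [-11.59  39.98  -0.08] turn [0.002 0.005 0.116] from [0.5693 0.2533 0.1481] [3.14  0.005 0.074]
```

```bash
python3 -m creep '[[[8,-11.6,40,0,0,0,0.116],[8,-11.6,40,0,0,0,0.116],[8,-11.6,40,0,0,0,0.116],[8,-11.6,40,0,0,0,0.116],[8,-11.6,40,0,0,0,0.116]]]';python3 -m creep '[[[8,-2.5,8.6,0,0,0,0],[8,-2.5,8.6,0,0,0,0],[8,-2.5,8.6,0,0,0,0],[8,-2.5,8.6,0,0,0,0]]]'
python3 - <<'E'
from h import *
rel([.4833,-.154,.10],-.042)
c=get_calibration("wrist");i=get_image("wrist");cv2.imwrite("pics/w5.png",i)
x=np.array([np.cos(-.042),np.sin(-.042)]);y=np.array([-x[1],x[0]])
for a in(-60,60):
    for b in(-27,27):print(a,b,pix(c,[[*(np.array([.4833,-.154])+x*a/1e3+y*b/1e3),.03]]))
E
```

```text
t: 13.68
tcp_pos: [0.5055, -0.0536, 0.1495]
orientation: [3.142, -0.0, -0.042]
wrist_force: [1.5, -0.3, 0.3]
gripper_width: 0.933
grasp_force: 0.0
t: 14.18
tcp_pos: [0.4779, -0.1355, 0.1495]
orientation: [-3.141, -0.0, -0.041]
wrist_force: [-0.4, 0.3, -0.5]
gripper_width: 0.94
grasp_force: 0.0
shift [0.61 1.83 4.95] turn [-0.001 -0.     0.001] from [ 0.4779 -0.1355  0.1495] [-3.141 -0.    -0.041]
-60 -27 [[369.2472354  294.47872977]]
-60 27 [[303.38313049 294.39208867]]
60 -27 [[377.18831846 142.83950647]]
60 27 [[302.18913351 142.73594073]]
```

View pics/w5.png

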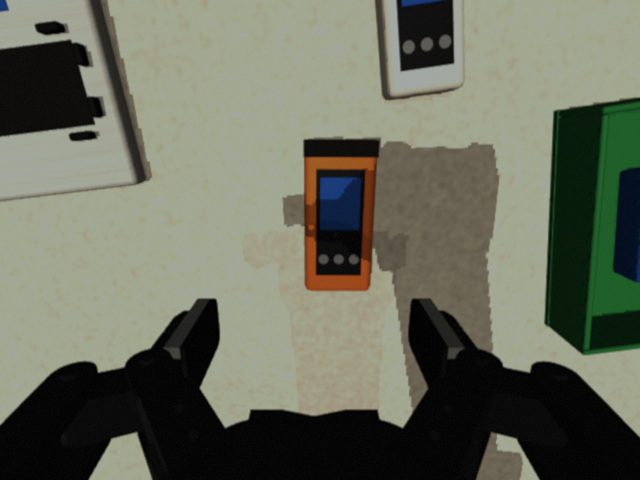

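The meter's top corners are at (305,141), (378,141), (370,290) and (305,290), about 2 mm from prediction. I'll correct for that, grasp and lift.

```bash
python3 -m creep '[[[8,0.8,1.9,0,0,0,0],[8,0.8,1.9,4,0,0,0],[8,0.8,1.9,8,0,0,0],[8,0.8,1.9,8,0,0,0]]]';python3 -c "
from h import *
rel([.485,-.155,.012],-.042)"
```

```text
t: 14.72
tcp_pos: [0.4831, -0.1557, 0.0671]
orientation: [-3.14, 0.006, -0.041]
wrist_force: [-0.0, -0.5, 1.1]
gripper_width: 0.934
grasp_force: 0.0
shift [ 0.22 -0.07  5.51] turn [-0.002  0.006  0.001] from [ 0.4831 -0.1557  0.0671] [-3.14   0.006 -0.041]
```

```bash
python3 -m creep '[[[8,0.1,0,3,0,0,0],[8,0.1,0,5.4,0,0,0],[8,0.1,0,5.4,0,0,0]]]';python3 -m creep '[[[3,0,0,0,0,0,0],[3,0,0,0,0,0,0],[3,0,0,0,0,0,0],[3,0,0,0,0,0,0],[3,0,0,0,0,0,0]]]' 60; python3 -m creep '[[[3,0,0,-1,0,0,0],[3,0,0,-5,0,0,0],[3,0,0,-10,0,0,0],[3,0,0,-11,0,0,0],[3,0,0,-11,0,0,0]]]';python3 -c "
from h import *
rel([.5844,.0845,.13],1.645)"
```

```text
t: 15.1
tcp_pos: [0.4858, -0.1561, 0.0156]
orientation: [-3.141, 0.001, -0.042]
wrist_force: [-0.5, -0.6, -0.1]
gripper_width: 0.936
grasp_force: 0.0
t: 15.72
tcp_pos: [0.4871, -0.1565, 0.0176]
orientation: [3.141, -0.003, -0.042]
wrist_force: [-0.1, 0.7, 6.3]
gripper_width: 0.611
grasp_force: 62.6
t: 16.35
tcp_pos: [0.4856, -0.1564, 0.1262]
orientation: [3.141, -0.001, -0.043]
wrist_force: [-0.5, 0.1, -2.7]
gripper_width: 0.611
grasp_force: 64.2
shift [  8.84 -24.49  -0.39] turn [ 0.002 -0.    -1.688] from [ 0.4856 -0.1564  0.1262] [ 3.141e+00 -1.000e-03 -4.300e-02]
```

```bash
python3 -m creep '[[[3,8.8,-24.5,-1,0,0,-1.688],[3,8.8,-24.5,-1,0,0,-1.688],[3,8.8,-24.5,-1,0,0,-1.688],[3,8.8,-24.5,-1,0,0,-1.688],[3,8.8,-24.5,-1,0,0,-1.688]]]'; python3 -c "
from h import *
rel([.5844,.0845,.14],1.645)"
```

```text
t: 16.98
tcp_pos: [0.5834, 0.0913, 0.1339]
orientation: [-3.138, -0.002, 0.909]
wrist_force: [-0.8, -1.5, -3.0]
gripper_width: 0.614
grasp_force: 64.2
shift [-0.47  0.5  -0.61] turn [-0.003 -0.003 -0.736] from [0.5834 0.0913 0.1339] [-3.138e+00 -2.000e-03  9.090e-01]
```

```bash
python3 -m creep '[[[3,-0.4,0.4,0,0,0,-0.736],[3,-0.4,0.4,0,0,0,-0.736],[3,-0.4,0.4,0,0,0,-0.736],[3,-0.4,0.4,0,0,0,-0.736],[3,-0.4,0.4,0,0,0,-0.736]]]';python3 -m creep '[[[3,0,0,0,0,0,0],[3,0,0,0,0,0,0]]]'
python3 - <<'E'
from h import *
rel([.5844,.0845,.10],1.645)
c=get_calibration("wrist");i=get_image("wrist")
cv2.imwrite("pics/w6.png",i)
s=state();p=s["tcp_pos"];yaw=s["orientation"][2];print(p)
n=np.array([np.cos(yaw),np.sin(yaw)]);l=np.array([-n[1],n[0]])
zt=p[2]-.0165+.03
for a in(-27,27):print("nose top corner",pix(c,[[*(p[:2]+n*.06+l*a/1e3),zt]]))
cy=.074;d=np.array([-np.sin(cy),np.cos(cy)]);e=np.array([d[1],-d[0]]);o=np.array([.577,.1845])
for a in(-27,27):print("cradle corners",pix(c,[[*(o-.1*d+b*d*.06+e*a/1e3),.02] for b in(-1,1)]))
E
```

```text
t: 17.6
tcp_pos: [0.5833, 0.079, 0.1333]
orientation: [-3.138, -0.001, 1.629]
wrist_force: [0.0, -0.6, -2.7]
gripper_width: 0.615
grasp_force: 64.2
t: 17.85
tcp_pos: [0.5843, 0.0793, 0.1351]
orientation: [-3.141, 0.0, 1.63]
wrist_force: [0.2, -0.4, -2.4]
gripper_width: 0.609
grasp_force: 64.2
shift [0.51 0.04 3.51] turn [-0.001  0.    -0.015] from [0.5843 0.0793 0.1351] [-3.141  0.     1.63 ]
[0.58438204 0.07935424 0.13525563]
nose top corner [[389.37933124 174.99224729]]
nose top corner [[241.13487447 175.01875971]]
cradle corners [[282.52824335 298.97006088]
 [275.63917488 145.90738968]]
cradle corners [[349.20849324 298.07904604]
 [351.75567875 144.74590675]]
```

View pics/w6.png

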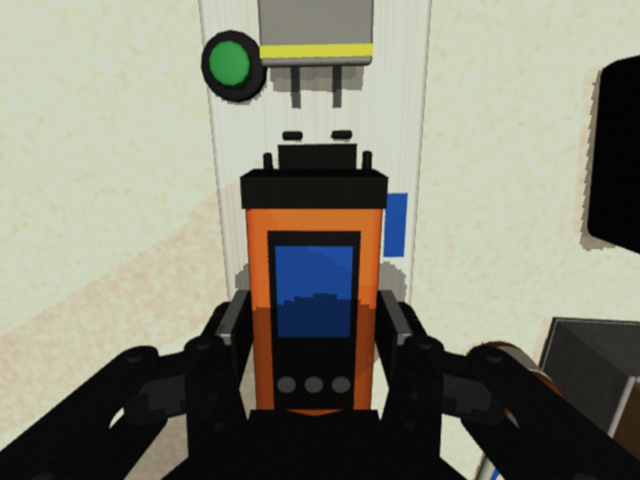

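In w6 the cradle mat centre line is at column ≈317.5 (predicted 313.7), the lugs agree, and the held meter's nose spans (245–385, 170). All wrist views put things about 2.5 mm further in +x than the top view did. I'll check where the meter sits along the fingers.

Run:
```python
from h import *
from scipy.spatial.transform import Rotation as Q
s=state();c=get_calibration("wrist")
def M(p,yaw):
    m=np.eye(4);m[:3,:3]=Q.from_euler('xyz',[np.pi,0,yaw]).as_matrix();m[:3,3]=p;return m
C=np.linalg.inv(M(s["tcp_pos"],s["orientation"][2]))@c["T"]
c5={"intrinsics":c["intrinsics"],"T":M([.4779,-.1355,.1495],-.041)@C}
p=world("wrist",[(305,141),(378,141),(305,290),(370,290),(317,170),(364,170),(304.5,156),(377,156),(317,275),(362,275)],.03,c5);np.set_printoptions(precision=4,suppress=True)
print("w5 meter",p[:,:2])
# hand frame in w6
i=cv2.imread("pics/w6.png")
cal=c;pt=s["tcp_pos"];yaw=s["orientation"][2]
for z0 in(.0125,.0165,.0185):
    q=world("wrist",[(245,170),(385,170),(247,207),(381,207),(268,232),(359,232),(273,338),(353,338)],pt[2]-z0+.03,cal)[:,:2]-pt[:2]
    n=np.array([np.cos(yaw),np.sin(yaw)]);l=np.array([-n[1],n[0]])
    print(z0,"along",(q@n*1e3).round(1),"lat",(q@l*1e3).round(1))
```

```text
w5 meter [[ 0.5464 -0.1316]
 [ 0.5443 -0.1841]
 [ 0.4292 -0.126 ]
 [ 0.427  -0.1791]
 [ 0.5255 -0.1395]
 [ 0.5241 -0.1741]
 [ 0.5359 -0.1308]
 [ 0.5337 -0.1835]
 [ 0.442  -0.1363]
 [ 0.4405 -0.1726]]
0.0125 along [62.2 62.3 49.  49.  39.5 39.5 -5.5 -5.5] lat [ 24.7 -24.6  24.7 -24.   17.4 -16.3  17.1 -15.6]
0.0165 along [61.8 61.8 48.1 48.1 38.4 38.4 -8.1 -8.1] lat [ 25.4 -25.4  25.5 -24.7  18.  -16.9  17.6 -16.1]
0.0185 along [61.6 61.6 47.7 47.7 37.8 37.8 -9.4 -9.4] lat [ 25.8 -25.8  25.9 -25.1  18.2 -17.1  17.9 -16.4]
```

Run:
```python
from h import *
np.set_printoptions(precision=4,suppress=True)
p=world("wrist",[(292,135),(341,134),(268,160),(367,158)],[.029,.029,.026,.026])[:,:2]
cy=.074;d=np.array([-np.sin(cy),np.cos(cy)]);e=np.array([d[1],-d[0]]);o=np.array([.5795,.1845])
print(np.c_[(p-o)@e,(p-o)@d]*1e3)
v=p[1]-p[0];print("yaw",np.arctan2(v[1],v[0]));v=p[3]-p[2];print("yaw",np.arctan2(v[1],v[0]))
rel([.5868,.0843,.10],1.645)
```

```text
[[-17.0055 -32.4346]
 [ 16.28   -32.2611]
 [-34.5658 -49.0472]
 [ 34.8579 -48.6736]]
yaw 0.07921136626969046
yaw 0.07938033251236946
shift [0.48 0.27 3.53] turn [-0.     0.    -0.015] from [0.5844 0.0794 0.1353] [-3.141  0.     1.63 ]
```

Lug positions confirm the dock pose: symmetric, with front lugs at −32.4 mm. Going down in stages.

```bash
python3 -m creep '[[[3,0.5,0.3,0,0,0,-0.018],[3,0.5,0.3,2,0,0,-0.018],[3,0.5,0.3,5,0,0,-0.018],[3,0.5,0.3,5.6,0,0,-0.018]]]';python3 -m creep '[[[3,0,0,0,0,0,0],[3,0,0,0,0,0,0]]]'
python3 - <<'E'
from h import *
rel([.5868,.0843,.0375],1.648)
E
```

```text
t: 18.4
tcp_pos: [0.5852, 0.0839, 0.0765]
orientation: [-3.136, 0.001, 1.649]
wrist_force: [-0.5, -0.8, -2.7]
gripper_width: 0.611
grasp_force: 64.1
t: 18.65
tcp_pos: [0.5879, 0.0849, 0.0803]
orientation: [3.14, -0.0, 1.649]
wrist_force: [-0.7, 1.0, -2.1]
gripper_width: 0.613
grasp_force: 64.1
shift [-0.05 -0.12  4.28] turn [ 0.002 -0.     0.001] from [0.5879 0.0849 0.0803] [ 3.14  -0.     1.649]
```

```bash
python3 -m creep '[[[3,-0.1,0,1.5,0,0,0],[3,-0.1,0,3,0,0,0],[3,-0.1,0,3.6,0,0,0],[3,-0.1,0,3.9,0,0,0],[3,-0.1,0,4.1,0,0,0]]]'; python3 -m creep '[[[3,0,0,0,0,0,0]]]'
```

```text
t: 19.27
tcp_pos: [0.5875, 0.0837, 0.0384]
orientation: [3.141, -0.0, 1.649]
wrist_force: [0.8, 0.2, -2.5]
gripper_width: 0.606
grasp_force: 64.1
t: 19.4
tcp_pos: [0.5874, 0.0836, 0.0386]
orientation: [3.141, -0.0, 1.649]
wrist_force: [0.0, 0.6, -2.3]
gripper_width: 0.613
grasp_force: 64.1
```

```bash
python3 -m creep '[[[3,0,0,0.1,0,0,0],[3,0,0,0.1,0,0,0],[3,0,0,0.2,0,0,0],[3,0,0,0.2,0,0,0]]]'
```

```text
t: 19.9
tcp_pos: [0.5876, 0.0835, 0.0376]
orientation: [3.141, 0.001, 1.649]
wrist_force: [-2.6, -0.7, 6.4]
gripper_width: 0.612
grasp_force: 65.1
```

Contact at the expected height. Release, lift, look.

```bash
python3 -m creep '[[[7,0,0,0,0,0,0],[7,0,0,0,0,0,0],[7,0,0,0,0,0,0],[7,0,0,-2,0,0,0],[7,0,0,-6,0,0,0]]]';python3 -m creep '[[[7,0,0,-5,0,0,0],[7,0,0,-8,0,0,0],[7,0,0,-8,0,0,0]]]'
python3 - <<'E'
from h import *
i=get_image("wrist");cv2.imwrite("pics/w7.png",i)
t=get_image("top")[195:285,190:350];
cv2.imwrite("pics/w7.png",np.vstack([i[:, 100:560],]))
cv2.imwrite("pics/t7.png",t)
rel([.5795-.07*.074,.1845+.07,.14],1.645-np.pi/2)
E
```

```text
t: 20.52
tcp_pos: [0.5864, 0.0835, 0.0969]
orientation: [-3.139, -0.0, 1.65]
wrist_force: [0.9, 0.1, 0.6]
gripper_width: 0.82
grasp_force: 0.0
t: 20.9
tcp_pos: [0.5891, 0.0842, 0.1804]
orientation: [3.135, 0.0, 1.649]
wrist_force: [0.5, 0.1, -0.1]
gripper_width: 0.818
grasp_force: 0.0
shift [17.18  0.06  3.68] turn [1.000e-03 0.000e+00 1.575e+00] from [0.5872 0.0832 0.1769] [3.141e+00 1.000e-03 1.649e+00]
```

View pics/w7.png

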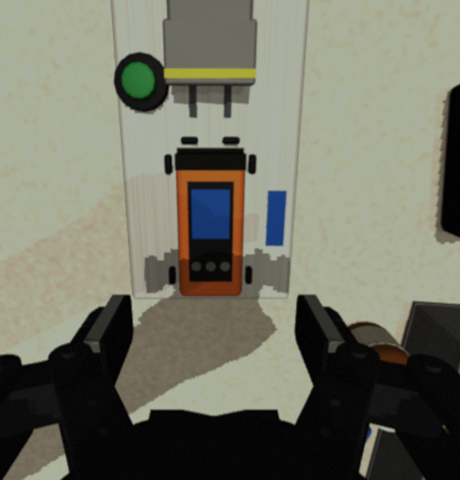

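The meter lies flat between all the lugs, nose towards the head. Back to the grip to slide the head home.

```bash
python3 -m creep '[[[6,17,0,3,0,0,1.575],[6,17,0,3,0,0,1.575],[6,17,0,3,0,0,1.575],[6,17,0,3,0,0,1.575],[6,17,0,3,0,0,1.575]]]'; python3 -c "
from h import *
rel([.5743,.2545,.14],.074)"
```

```text
t: 21.62
tcp_pos: [0.5725, 0.2537, 0.1445]
orientation: [-3.14, 0.003, 0.709]
wrist_force: [-0.5, -0.3, 0.3]
gripper_width: 0.702
grasp_force: 0.0
shift [0.19 0.05 0.45] turn [-0.     0.004  0.635] from [0.5725 0.2537 0.1445] [-3.14e+00  3.00e-03  7.09e-01]
```

```bash
python3 -m creep '[[[6,0.1,0,0,0,0,0.635],[6,0.1,0,0,0,0,0.635],[6,0.1,0,0,0,0,0.635],[6,0.1,0,0,0,0,0.635],[6,0.1,0,0,0,0,0.635]]]'; python3 -m creep '[[[6,0,0,0,0,0,0],[6,0,0,0,0,0,0],[6,0,0,0,0,0,0]]]';  python3 -c "
from h import *
rel([.5743,.2545,.070],.074)"
```

```text
t: 22.25
tcp_pos: [0.5739, 0.2534, 0.1452]
orientation: [3.141, 0.002, 0.079]
wrist_force: [-0.4, 0.2, 0.1]
gripper_width: 0.698
grasp_force: 0.0
t: 22.62
tcp_pos: [0.5747, 0.2535, 0.1463]
orientation: [-3.142, 0.0, 0.078]
wrist_force: [-0.6, -0.6, 0.3]
gripper_width: 0.698
grasp_force: 0.0
shift [-0.03 -0.1   7.63] turn [-0.     0.     0.004] from [0.5747 0.2535 0.1463] [-3.142  0.     0.078]
```

```bash
python3 -m creep '[[[6,0,-0.1,4,0,0,0.003],[6,0,-0.1,7,0,0,0.003],[6,0,-0.1,7.5,0,0,0.003],[6,0,-0.1,7.5,0,0,0.003]]]';python3 -m creep '[[[0.5,0,0,0,0,0,0],[0.5,0,0,0,0,0,0],[0.5,0,0,0,0,0,0],[0.5,0,0,0,0,0,0],[0.5,0,0,0,0,0,0]]]' 60
```

```text
t: 23.12
tcp_pos: [0.575, 0.2549, 0.072]
orientation: [-3.141, -0.0, 0.075]
wrist_force: [0.2, -0.3, -0.2]
gripper_width: 0.699
grasp_force: 0.0
t: 23.75
tcp_pos: [0.5752, 0.2545, 0.0726]
orientation: [3.141, -0.001, 0.075]
wrist_force: [-0.1, -2.0, 6.0]
gripper_width: 0.15
grasp_force: 59.8
```

Slide home 70 mm (tool +y), watching the force.

```bash
python3 -m creep '[[[0.5,0,1.3,0,0,0,0],[0.5,0,2.7,0,0,0,0],[0.5,0,4.1,0,0,0,0],[0.5,0,5.5,0,0,0,0],[0.5,0,6.6,0,0,0,0]]]'; python3 -m creep '[[[0.5,0,0.2,0,0,0,0],[0.5,0,0.4,0,0,0,0],[0.5,0,0.5,0,0,0,0],[0.5,0,0.5,0,0,0,0]]]'; python3 -m creep '[[[0.5,0,0.2,0,0,0,0],[0.5,0,0.3,0,0,0,0],[0.5,0,0.3,0,0,0,0]]]'
```

```text
t: 24.38
tcp_pos: [0.5803, 0.1889, 0.0726]
orientation: [-3.14, -0.002, 0.075]
wrist_force: [-0.9, 3.7, 5.5]
gripper_width: 0.148
grasp_force: 60.1
t: 24.88
tcp_pos: [0.5806, 0.1846, 0.0726]
orientation: [-3.14, -0.002, 0.075]
wrist_force: [-0.4, 3.7, 5.8]
gripper_width: 0.147
grasp_force: 60.1
t: 25.25
tcp_pos: [0.5806, 0.1845, 0.0726]
orientation: [-3.136, -0.003, 0.077]
wrist_force: [-0.5, 8.7, 3.2]
gripper_width: 0.146
grasp_force: 59.7
```

The head travelled 70.0 mm and met its stop. Release, rise and go over the button with the fingers shut.

```bash
python3 -m creep '[[[0.5,0,-0.25,0,0,0,0],[0.5,0,-0.25,0,0,0,0],[3,0,-0.25,0,0,0,0],[3,0,-0.25,0,0,0,0],[3,0,-0.25,-2,0,0,0]]]';python3 -m creep '[[[3,0,0,-4,0,0,0],[0,0,0,-6,0,0,0],[0,0,0,-6,0,0,0],[0,0,0,-6,0,0,0]]]' 40
python3 - <<'E'
from h import *
rel([.5261,.1904,.12],.074)
c=get_calibration("wrist");i=get_image("wrist")
h=cv2.cvtColor(i,cv2.COLOR_BGR2HSV);m=cv2.inRange(h,(45,120,60),(85,255,255))
n,l,st,ce=cv2.connectedComponentsWithStats(m)
for k in range(1,n):
    if st[k][4]>100:print(st[k],ce[k],world("wrist",[ce[k]],.042,c))
m=cv2.inRange(h,(15,120,60),(35,255,255));n,l,st,ce=cv2.connectedComponentsWithStats(m)
for k in range(1,n):
    if st[k][4]>100:print("yel",st[k],ce[k],world("wrist",[ce[k]],.093,c))
E
```

```text
t: 25.88
tcp_pos: [0.5787, 0.1819, 0.0903]
orientation: [3.14, 0.004, 0.074]
wrist_force: [-0.1, -0.3, -0.2]
gripper_width: 0.353
grasp_force: 0.0
t: 26.38
tcp_pos: [0.5793, 0.1828, 0.1505]
orientation: [3.141, 0.002, 0.075]
wrist_force: [-0.5, 0.3, -0.5]
gripper_width: 0.004
grasp_force: 0.0
shift [-5.25 -1.16  3.06] turn [0.001 0.002 0.001] from [0.5793 0.1828 0.1505] [3.141e+00 2.000e-03 7.500e-02]
[284 285  17  15 150] [291.72666667 292.00666667] [[0.53155622 0.19671553 0.042     ]]
yel [ 66 165  27  11 275] [ 78.72       170.04363636] [[0.62253102 0.31869473 0.093     ]]
yel [ 72 196  26  11 265] [ 84.89811321 201.07169811] [[0.60493404 0.31728639 0.093     ]]
yel [389 199  15  86 815] [395.61104294 240.98895706] [[0.59432128 0.13516282 0.093     ]]
yel [ 299  218   24   70 1576] [310.7963198  252.65164975] [[0.58319663 0.1851491  0.093     ]]
yel [   0  309   47   87 2125] [ 19.42070588 351.23011765] [[0.50012496 0.37202727 0.093     ]]
```

```bash
python3 -m creep '[[[0,-5.2,-1,2,0,0,0],[0,-5.2,-1,2,0,0,0],[0,-5.2,-1,2,0,0,0],[0,-5.2,-1,2,0,0,0]]]'; python3 -c "
from h import *
rel([.5262,.1904,.055],.074)"
```

```text
t: 26.92
tcp_pos: [0.5286, 0.1893, 0.1315]
orientation: [-3.141, -0.001, 0.074]
wrist_force: [-0.4, 0.8, 0.8]
gripper_width: -0.001
grasp_force: 0.0
shift [-0.24 -0.12  7.65] turn [-0.    -0.001 -0.   ] from [0.5286 0.1893 0.1315] [-3.141e+00 -1.000e-03  7.400e-02]
```

```bash
python3 -m creep '[[[0,-0.2,-0.1,2,0,0,0],[0,-0.2,-0.1,6,0,0,0],[0,-0.2,-0.1,7.5,0,0,0],[0,-0.2,-0.1,7.5,0,0,0],[0,-0.2,-0.1,7.5,0,0,0]]]'; python3 -c "
from h import *
rel([.5262,.1904,.042],.074)"
```

```text
t: 27.55
tcp_pos: [0.5264, 0.1907, 0.0576]
orientation: [-3.141, -0.002, 0.075]
wrist_force: [-0.9, 0.3, 0.4]
gripper_width: 0.001
grasp_force: 0.0
shift [-0.02  0.03  1.56] turn [-0.001 -0.002  0.001] from [0.5264 0.1907 0.0576] [-3.141e+00 -2.000e-03  7.500e-02]
```

```bash
python3 -m creep '[[[0,0,0,1,0,0,0],[0,0,0,1.4,0,0,0],[0,0,0,1.4,0,0,0]]]'; python3 -m creep '[[[0,0,0,0.3,0,0,0],[0,0,0,0.3,0,0,0]]]'; python3 -m creep '[[[0,0,0,0.3,0,0,0],[0,0,0,0.3,0,0,0]]]'
```

```text
t: 27.92
tcp_pos: [0.5253, 0.1901, 0.0423]
orientation: [3.141, 0.0, 0.075]
wrist_force: [0.6, 0.5, 0.4]
gripper_width: -0.002
grasp_force: 0.0
t: 28.18
tcp_pos: [0.5255, 0.1903, 0.0396]
orientation: [3.142, -0.0, 0.075]
wrist_force: [-1.1, 0.0, 2.3]
gripper_width: 0.002
grasp_force: 1.4
t: 28.42
tcp_pos: [0.5255, 0.1903, 0.0366]
orientation: [-3.142, -0.0, 0.075]
wrist_force: [-1.1, -1.7, 4.7]
gripper_width: -0.003
grasp_force: 2.3
```

```bash
python3 -m creep '[[[0,0,0,0.15,0,0,0],[0,0,0,0.2,0,0,0],[0,0,0,0.2,0,0,0]]]'; python3 -m creep '[[[0,0,0,0.15,0,0,0],[0,0,0,0.2,0,0,0],[0,0,0,0.2,0,0,0]]]'
```

```text
t: 28.8
tcp_pos: [0.5256, 0.1904, 0.0359]
orientation: [3.141, -0.001, 0.075]
wrist_force: [-4.3, -2.0, 15.2]
gripper_width: -0.002
grasp_force: 7.9
t: 29.18
tcp_pos: [0.5256, 0.1904, 0.0356]
orientation: [3.14, -0.001, 0.075]
wrist_force: [-8.3, -3.1, 30.5]
gripper_width: 0.001
grasp_force: 15.4
```

The button is bottomed (30 N, no further travel). I'll retreat and do a final numeric check of the head.

```bash
python3 -m creep '[[[0,0,0,-1,0,0,0],[0,0,0,-5,0,0,0],[0,0,0,-11,0,0,0],[0,0,0,-16,0,0,0],[0,0,0,-16,0,0,0]]]'; python3 -m creep '[[[0,-10,2,-3,0,0,0],[0,-10,2,-3,0,0,0],[0,-10,2,-3,0,0,0]]]'
python3 - <<'E'
from h import *
i=get_image("wrist");c=get_calibration("wrist");t=get_image("top");ct=get_calibration("top")
for n,im,cc in(("w",i,c),("t",t,ct)):
    h=cv2.cvtColor(im,cv2.COLOR_BGR2HSV)
    for nm,a,b,z in(("yel",(18,120,60),(35,255,255),.09),("org",(5,150,80),(17,255,255),.05),("grn",(45,120,40),(85,255,255),.042)):
        k,l,st,ce=cv2.connectedComponentsWithStats(cv2.inRange(h,a,b))
        for j in range(1,k):
            if st[j][4]>40:print(n,nm,st[j],ce[j].round(),world(n,[ce[j]],z,cc).round(3))
print(state()["tcp_pos"],state()["wrist_force"])
E
```

```text
t: 29.8
tcp_pos: [0.5277, 0.1914, 0.1964]
orientation: [-3.14, -0.008, 0.075]
wrist_force: [0.2, 0.4, 0.1]
gripper_width: -0.001
grasp_force: 0.0
t: 30.18
tcp_pos: [0.4248, 0.1619, 0.222]
orientation: [3.14, 0.001, 0.075]
wrist_force: [0.8, -0.8, 0.5]
gripper_width: -0.002
grasp_force: 0.0
w yel [287   0  21  39 771] [297.  18.] [[0.574 0.185 0.09 ]]
w yel [370   0  11  64 523] [375.  32.] [[0.569 0.13  0.09 ]]
w yel [ 79   4  24  12 263] [91.  9.] [[0.568 0.325 0.09 ]]
w yel [   0  132   46   85 1483] [ 25. 178.] [[0.449 0.389 0.09 ]]
w org [ 383    0  124   60 2281] [459.  43.] [[0.577 0.057 0.05 ]]
w grn [274  79  30  33 759] [289.  95.] [[0.528 0.191 0.042]]
t yel [   0   47   42  105 2352] [15. 82.] [[0.928 0.785 0.09 ]]
t yel [ 383  107   30   39 1042] [398. 125.] [[ 0.846 -0.115  0.09 ]]
t yel [289 224   4  27  74] [290. 237.] [[0.579 0.125 0.09 ]]
t yel [261 229   8  18 122] [264. 237.] [[0.576 0.184 0.09 ]]
t yel [130 281  37  35 529] [148. 298.] [[0.434 0.437 0.09 ]]
t org [626  44  14  61 362] [631.  70.] [[ 1.016 -0.691  0.05 ]]
t org [294 225  43  25 393] [319. 238.] [[0.584 0.061 0.05 ]]
t grn [ 483  249   72   86 3468] [515. 291.] [[ 0.471 -0.4    0.042]]
t grn [258 257  12  11 104] [263. 262.] [[0.524 0.19  0.042]]
[0.42736751 0.16261272 0.22201948] [-0.4864646  -0.53822463 -0.05841852]
```

Head grip is at y 0.184–0.185 (home), the meter is under the hood, the arm is clear.

```bash
python3 -m creep '[[[0,0,0,0,0,0,0],[0,0,0,0,0,0,0],[0,0,0,0,0,0,0]]]'; python3 -c "
from cell import *
print(sign_off())"
```

```text
t: 30.65
tcp_pos: [0.4273, 0.163, 0.2221]
orientation: [-3.141, 0.001, 0.075]
wrist_force: [0.2, 0.0, -0.7]
gripper_width: -0.003
grasp_force: 0.0
the job is handed in; nothing more can be done
None
```

The job is done and handed in at about 31 s: battery in the basket, head opened to its stop, orange meter in the cradle nose to the head, head slid home, then the green button pressed fully; the judge's result was not shown.

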